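Stroke the lids of the ear-tag box shut

ROBOT

A 6-joint arm with a two-finger parallel gripper is mounted at the origin on the work surface. World frame = base frame: x ahead of the robot, y to its left, z up, the work surface at z = 0. Lengths are in m, angles in rad, forces in N, time in s.
With the tool pointing down it reaches from about 0.35 to 0.85 m from the base axis. Payload 8.1 kg.
Tool frame: the origin (TCP) lies between the finger pads, 19 mm behind the fingertips; this is the grasp point; z points along the fingers, y is the line along which they close (so a half turn about z gives the same grasp; the last joint's range is limited). The gripper opens to 93 mm and grips with 3 to 60 N. Pads are 15 mm wide; open, the fingers measure 128 mm over their backs; the gripper's body (75 mm by 188 mm) begins 65 mm behind the grasp point.
Start: joints at [1.052, 0.13, 1.488, -0, 1.523, -0.085], TCP at [0.252, 0.544, 0.237] pointing down, gripper open.
Joint ranges: [-2.96, 2.96], [-0.89, 2.26], [0.02, 2.5], [-1.34, 4.48], [0, 2.73], [-2.66, 2.66]. Speed limits (rad/s): [2.39, 2.39, 2.79, 3.14, 3.14, 3.14].

INTERFACE

Orientations are given as a rotation vector (axis times angle).
In Python, from plant import robot gives the robot as it stands. The module is installed in compiled form; this text tells all that it offers.
- The arm moves only by the tool move_arm, never from a script. Its argument "deltas" is one flat list of numbers, 7 for each row, row after row: the shift along the tool's x, y, z in m, then the turn, a rotation vector about the tool's x, y, z in rad, then the opening, from 0 (shut) to 1 (fully open). A call has 1 to 12 rows; each row is the pose to reach, as a shift and turn from the pose commanded when the call began, along the tool's axes at that moment; what a row does not reach only later rows make up. A row lasts 1/8 s, in which the tool goes at most 62.5 mm and 10.7 degrees, less where a joint would pass 70% of its speed; a pose out of reach is approached as far as the arm can. A call with a gripper value outside its range is refused whole. The fingers move at their own pace and stop on an object; "squeeze" is the grip in N (left out, the last holds). Time passes only in rows, so rows that repeat a pose let the fingers close. It gives the time, the measured TCP pose, the force, the opening and the grip force at its end, in the units of the state.
- robot.read_state(): the state, without advancing time (a new reading comes with each control period).
- robot.read_camera(name): name is "scene" or "top" or "wrist"; returns (picture, depth): 384x512x3 uint8, red, green, blue; 384x512 float32, m along the optical axis (not along the pixel's ray), 0 where there is no reading.
- robot.camera_model(name): a dict with "K" (3x3 intrinsics, pixels), "R" (3x3) and "t" (3): a world point X has camera coordinates R X + t; the wrist camera has in their place "tool_from_camera" (4x4, takes a point from camera to tool coordinates, whose origin is the TCP and whose axes are the flange's). Camera axes: x right, y down, z forward; pixel columns grow to the right and rows downward; lengths in m; the calibration is good to about 2 mm. A picture is of the moment at which its call begins: read the wrist's pose just before it. camera_model takes no time and is no camera call.
- robot.close_job(): hands the job in; it is judged then, once.
Trained networks look in the newest picture that a camera, given by its name, has taken for a name from the list of things; names that differ only in an ending like _2 or _b are one class to them, and where a whole thing is asked for, a point or a joint stands for the part that bears it (a point fixed in the world has none). Each returns a list of dicts, best first, with "confidence" (0 to 1); they miss things now and then, are a little off and sometimes report something else, mostly with a low value. They report only what shows in the picture. A call takes as long as a camera call.
- robot.recognise(camera, label): "uv" ([column, row] in pixels, amid what is visible of it).
The state is a dict: "t": time; "q": joint angles; "dq": joint speeds; "joint_torque": joint torques, N m; "tool_pos": TCP position; "orientation": TCP orientation; "force": force on the tool from outside, world axes, zero at the start; "wrist_torque": the same for the moment, N m; "opening": finger opening in m; "gripper_force": force on a finger pad.
Only numpy, scipy, OpenCV 4.12 (cv2) and the standard library are available. Lean on these libraries where they do the work, as an engineer would, in place of code of your own. Each camera call takes 0.05 s, during which the arm holds its last target. There are 200 camera calls.

TASK

The five small lids of the grey ear-tag box have been left standing open. Start behind the first lid, at the end with the hanging loop, and run a fingertip lightly along the row in one unbroken sweep, close over the box, so that the lids fold fully shut one after another; keep the fingertip low over the row until the last lid is down. Do not grip, lift, shove or press hard on the box, and leave the torch, applicator, jar and funnel where they are.

Things in the scene. Friction and masses are not known exactly. Their poses are not given: they have to be found in the camera images.
- tag_box: Loose grey plastic ear-tag box, 0.6 kg, 224 mm long (x), 56 wide (y), 30 high; origin: centre of underside, z up. Low hanging loop sticks out 24 mm at its -x end (below 10 mm). Five white lids in a row along x, lid1 nearest the loop, each hinged across the row at its loop-side edge. Shut lids' upper faces are 33 mm above the bench; a standing lid reaches 70 mm.
- lid1 (a joint): Angle of lid 1 from the loop, rad: 0 shut flat, 1.57 upright, 2.0 leaning back to the loop. Plate 38 mm long, 50 wide, 3 thick; hinge line at box x = -107 mm, z = 31.5 mm; shut, it lies from there towards +x. Pushed shut towards +x and down; its stiff hinge (0.005 N m) stays where left, so push it right down; about 0.15 N at the free edge moves it.
- lid2 (a joint): Angle of lid 2 from the loop, rad: 0 shut flat, 1.57 upright, 2.0 leaning back to the loop. Plate 38 mm long, 50 wide, 3 thick; hinge line at box x = -63 mm, z = 31.5 mm; shut, it lies from there towards +x. Pushed shut towards +x and down; its stiff hinge (0.005 N m) stays where left, so push it right down; about 0.15 N at the free edge moves it.
- lid3 (a joint): Angle of lid 3 from the loop, rad: 0 shut flat, 1.57 upright, 2.0 leaning back to the loop. Plate 38 mm long, 50 wide, 3 thick; hinge line at box x = -19 mm, z = 31.5 mm; shut, it lies from there towards +x. Pushed shut towards +x and down; its stiff hinge (0.005 N m) stays where left, so push it right down; about 0.15 N at the free edge moves it.
- lid4 (a joint): Angle of lid 4 from the loop, rad: 0 shut flat, 1.57 upright, 2.0 leaning back to the loop. Plate 38 mm long, 50 wide, 3 thick; hinge line at box x = 25 mm, z = 31.5 mm; shut, it lies from there towards +x. Pushed shut towards +x and down; its stiff hinge (0.005 N m) stays where left, so push it right down; about 0.15 N at the free edge moves it.
- lid5 (a joint): Angle of lid 5 from the loop, rad: 0 shut flat, 1.57 upright, 2.0 leaning back to the loop. Plate 38 mm long, 50 wide, 3 thick; hinge line at box x = 69 mm, z = 31.5 mm; shut, it lies from there towards +x. Pushed shut towards +x and down; its stiff hinge (0.005 N m) stays where left, so push it right down; about 0.15 N at the free edge moves it.
- tag_box_top (a point): Centre of the box at the height of the shut lids' upper faces (33 mm up), axes as the box's.
- torch: Bystander: aluminium torch lying on the bench, 145 mm long along its x, 40 mm thick; origin under its middle.
- applicator: Bystander: white plastic ear-tag applicator (pliers shape) lying flat, about 210 mm long along its x, 65 mm wide, 24 mm thick; origin on the bench under its middle.
- jar: Bystander: clear open glass jar, 76 mm across, 108 mm tall, upright; origin at the centre of its underside.
- funnel: Bystander: steel funnel standing mouth down, 104 mm across, 105 mm tall; origin at the centre of its mouth on the bench.

How it is judged:
On the way, in this order (a step that is already met when the one before it is completed fails the run):
1. lid 1 from the loop end is shut (value of joint lid1 below 0.15 rad), for 0.05 s.
2. lid 2 from the loop end is shut (value of joint lid2 below 0.15 rad), for 0.05 s.
3. lid 3 from the loop end is shut (value of joint lid3 below 0.15 rad), for 0.05 s.
4. lid 4 from the loop end is shut (value of joint lid4 below 0.15 rad), for 0.05 s.
5. lid 5 from the loop end is shut (value of joint lid5 below 0.15 rad), for 0.05 s.
At the end, for the whole second after the job is handed in: All five lids are shut (each within 0.15 rad of flat, that is, free edge less than about 6 mm up), the box stands flat and at rest within 25 mm of where it was, and the bystanders are within 15 mm of where they were (value of joint each of lid1, lid2, lid3, lid4, lid5 below 0.15 rad and distance of tag_box from where it was at the start of the episode below 0.025 m and angle between tag_box's own z axis and vertical below 0.05 rad and height (world z) of tag_box below 0.005 m and linear speed of tag_box below 0.02 m/s and distance of each of torch, applicator, jar, funnel from where it was at the start of the episode below 0.015 m); the robot touches nothing.
It fails at once if the tag box is lifted or tipped (height (world z) of tag_box above 0.012 m or angle between tag_box's own z axis and vertical above 0.15 rad).
It fails at once if the tag box is shoved more than 25 mm (distance of tag_box from where it was at the start of the episode above 0.025 m).
It fails at once if the fingers press on the box or its lids with more than 20 N (contact force between the fingers and tag_box above 20 N).
It fails at once if the fingertip leaves the row (tool point more than 60 mm above the shut lids or 45 mm to the side) after lid 1 is shut and before lid 5 is shut (value of joint lid1 below 0.15 rad and value of joint lid5 above 0.15 rad and (z of the grasp point in the frame of tag_box above 0.093 m or y of the grasp point in the frame of tag_box above 0.045 m or y of the grasp point in the frame of tag_box below -0.045 m)).
It fails at once if the torch, applicator, jar or funnel is moved more than 15 mm or tipped (distance of any of torch, applicator, jar, funnel from where it was at the start of the episode above 0.015 m or angle between any of torch, applicator, jar, funnel's own z axis and vertical above 0.3 rad).
It also fails if it takes over 48 s, if anything falls off the work surface, if the arm or the gripper's body presses on something with over 40 N, if the wrist force passes 120 N, or if a joint passes its speed limit or range.

## Working session

There is one attempt and no reset: what is moved stays moved. The work goes in short steps, Python scripts to look and compute and a tool call to move; the robot and the scene stay as the last step left them, time stands still between calls to the robot, and variables do not carry over. Pictures are saved under pics/ and viewed, at most 10 in all, crops included, and the job is handed in when it is done.

Besides the shell and the picture viewer there is one more tool, called after "Emit:" as name(argument=value, ...) on one line, values as JSON. move_arm: Moves the arm, as the interface text tells. Its arguments: {"type":"object","properties":{"deltas":{"type":"array","items":{"type":"number"}},"squeeze":{"type":"number"}},"required":["deltas"]}

```bash
mkdir -p pics; cat > h.py <<'E'
import numpy as np, cv2
from plant import robot
def world(cam,depth,st=None):
    m=robot.camera_model(cam);K=np.array(m["K"]);v,u=np.mgrid[:384,:512]
    P=np.stack([(u-K[0,2])/K[0,0]*depth,(v-K[1,2])/K[1,1]*depth,depth],-1)
    return (P-np.array(m["t"]))@np.array(m["R"])
E
python3 - <<'E'
from h import *
s=robot.read_state();print(s["t"],s["tool_pos"],s["orientation"],s["opening"],s["force"])
for c in ("top","scene"):
    im,d=robot.read_camera(c);cv2.imwrite(f"pics/{c}1.png",im[:,:,::-1]);W=world(c,d);np.savez(c+"1.npz",im=im,W=W,d=d)
    for n in ("tag_box","lid1","torch","applicator","jar","funnel"):
        for r in robot.recognise(c,n)[:2]:
            u,v=np.round(r["uv"]).astype(int);print(c,n,r["confidence"],u,v,W[v,u].round(3))
E
```

```text
0.0 [0.25190938 0.54398834 0.23640087] [-6.76029360e-01 -3.06742148e+00  2.65772831e-03] 0.09279971302350815 [-0.37897446 -0.2548233   0.4386984 ]
top tag_box 0.72 221 188 [0.557 0.078 0.003]
top lid1 0.63 214 174 [0.58  0.089 0.07 ]
top lid1 0.56 200 162 [0.609 0.123 0.057]
top torch 0.61 179 218 [0.483 0.172 0.032]
top applicator 0.62 141 232 [0.451 0.261 0.022]
top jar 0.87 282 173 [ 0.594 -0.069  0.004]
top jar 0.22 179 218 [0.483 0.172 0.032]
top funnel 0.78 247 128 [0.689 0.016 0.058]
scene tag_box 0.63 288 200 [0.548 0.083 0.01 ]
scene lid1 0.58 260 189 [0.52  0.022 0.044]
scene lid1 0.51 248 179 [0.476 0.011 0.043]
scene applicator 0.92 328 159 [0.462 0.244 0.019]
scene jar 0.92 232 219 [ 0.618 -0.086  0.088]
scene jar 0.74 247 178 [0.481 0.006 0.052]
scene funnel 0.74 296 260 [0.729 0.006 0.038]
```

View pics/top1.png

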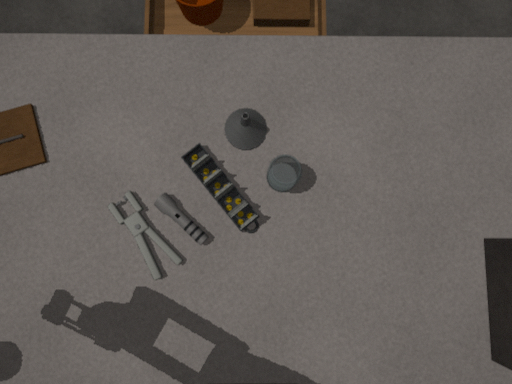

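View pics/scene1.png

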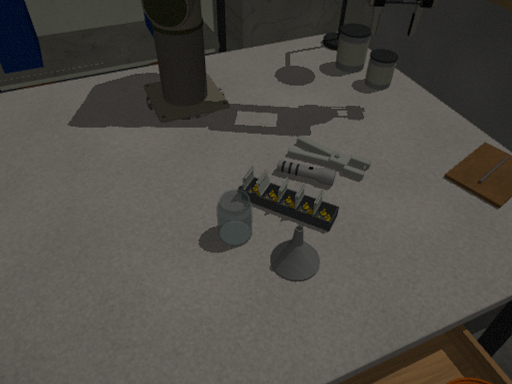

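The top view shows the box running from about (190,150) to the loop at (252,226), so the row heads away from the robot and to its left. The torch is at (180,218), the jar at (284,173) and the funnel at (246,128). Next I'll fit the box pose from depth.

```bash
python3 - <<'E'
from h import *
z=np.load("top1.npz");W=z["W"];im=z["im"]
v,u=np.mgrid[:384,:512]
poly=np.array([[180,150],[197,140],[266,222],[252,238]],np.int32)
m=np.zeros((384,512),np.uint8);cv2.fillPoly(m,[poly],1)
for lo,hi in((.012,.034),(.012,.09),(.06,.09)):
    s=(m>0)&(W[...,2]>lo)&(W[...,2]<hi);P=W[s]
    print(lo,hi,len(P),cv2.minAreaRect(P[:,:2].astype(np.float32)*1000))
n,l=cv2.connectedComponents(((m>0)&(W[...,2]>.055)&(W[...,2]<.09)).astype(np.uint8))
for i in range(1,n):
    P=W[l==i];print(len(P),P.mean(0).round(3),P[:,2].max().round(3),cv2.minAreaRect(P[:,:2].astype(np.float32)*1000))
for nme,c in(("torch",(181,218)),("jar",(284,173)),("funnel",(246,128))):
    s=(np.hypot(u-c[0],v-c[1])<36)&(m==0)&(W[...,2]>.012)&(W[...,2]<.15)
    nn,ll=cv2.connectedComponents(s.astype(np.uint8))
    for i in range(1,nn):
        P=W[ll==i]
        if len(P)>60: print(nme,i,len(P),P.mean(0).round(3),P.min(0).round(3),P.max(0).round(3))
c=cv2.resize(im[130:250,150:310],None,fx=5,fy=5,interpolation=cv2.INTER_CUBIC)
cv2.imwrite("pics/c1.png",np.clip(c[:,:,::-1]*1.6,0,255).astype(np.uint8))
E
```

```text
0.012 0.034 435 ((561.6289672851562, 75.9239501953125), (224.1901092529297, 47.69757080078125), 39.7567253112793)
0.012 0.09 899 ((561.4080200195312, 76.20708465576172), (224.09945678710938, 47.994346618652344), 39.46359634399414)
0.06 0.09 328 ((546.0615844726562, 65.85597229003906), (183.38003540039062, 44.46915817260742), 39.46359634399414)
74 [0.612 0.122 0.066] 0.072 ((613.339599609375, 121.961181640625), (8.220320701599121, 43.352989196777344), 39.66804122924805)
70 [0.578 0.093 0.067] 0.073 ((578.8773803710938, 92.92693328857422), (7.573949337005615, 44.41529846191406), 40.5739860534668)
73 [0.547 0.067 0.066] 0.072 ((547.714111328125, 67.17916107177734), (7.557260036468506, 42.89009094238281), 40.553714752197266)
72 [0.504 0.032 0.066] 0.071 ((504.7110595703125, 32.282867431640625), (8.730791091918945, 43.0601921081543), 39.937835693359375)
61 [0.477 0.011 0.067] 0.072 ((477.7738952636719, 10.107754707336426), (7.054107189178467, 42.830562591552734), 39.421329498291016)
torch 1 860 [0.485 0.169 0.033] [0.423 0.105 0.014] [0.544 0.233 0.044]
torch 2 275 [0.434 0.219 0.02 ] [0.403 0.179 0.012] [0.476 0.252 0.027]
jar 1 658 [ 0.583 -0.066  0.076] [ 0.548 -0.104  0.012] [ 0.623 -0.03   0.112]
funnel 1 1182 [0.697 0.02  0.037] [ 0.655 -0.027  0.012] [0.752 0.067 0.108]
```

View pics/c1.png

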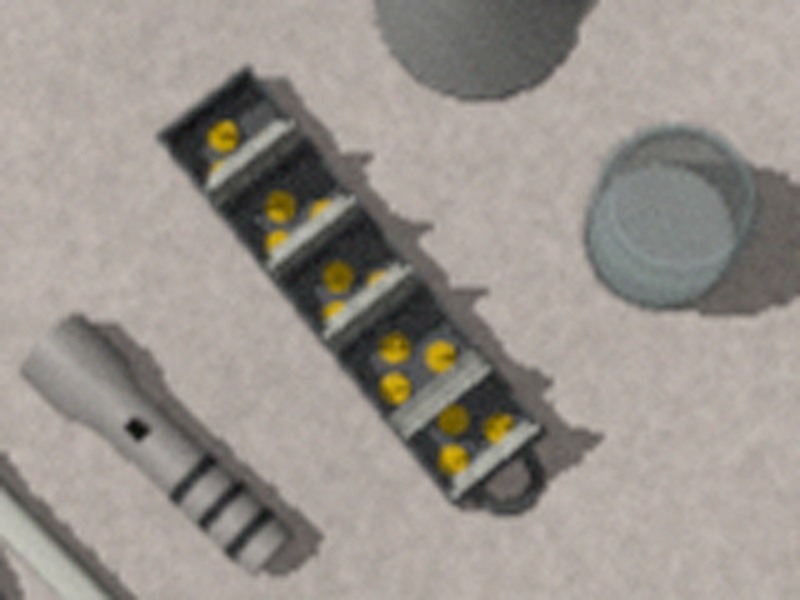

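The box centre is at about (0.5605, 0.077) with yaw 39.6°. All the lids stand near upright. I'll close the fingers and move to a point above and behind lid 1, with the gripper's long side along the row so it clears the jar and funnel.

Emit:
move_arm(deltas=[-0.035,-0.036,0,0,0,0.04,0,-0.07,-0.072,0,0,0,0.08,0,-0.105,-0.108,0,0,0,0.12,0,-0.14,-0.144,0,0,0,0.16,0,-0.175,-0.18,0,0,0,0.2,0,-0.21,-0.216,0,0,0,0.24,0,-0.245,-0.252,0.01,0,0,0.28,0,-0.28,-0.288,0.02,0,0,0.32,0,-0.315,-0.324,0.03,0,0,0.36,0,-0.35,-0.36,0.04,0,0,0.4,0,-0.385,-0.395,0.04,0,0,0.446,0,-0.4125,-0.4275,0.04,0,0,0.446,0], squeeze=3)

```text
t: 2.2
tool_pos: [0.4472, -0.0187, 0.1976]
orientation: [1.339, 2.841, 0.0]
force: [-0.1, 0.9, -0.4]
opening: 0.0005
gripper_force: 0.0
```

Emit:
move_arm(deltas=[0,0,0,0,0,0,0,0,0,0,0,0,0,0,0,0,0,0,0,0,0])

```text
t: 2.58
tool_pos: [0.4466, -0.0159, 0.1975]
orientation: [-1.336, -2.843, -0.0]
force: [0.4, -0.3, -0.3]
opening: 0.0006
gripper_force: 0.0
```

```bash
cat > st.py <<'E'
from h import *
from scipy.spatial.transform import Rotation as R
s=robot.read_state();M=R.from_rotvec(s["orientation"]).as_matrix()
c=np.array([.5605,.0772,0]);a=np.radians(39.6);B=np.array([[np.cos(a),-np.sin(a),0],[np.sin(a),np.cos(a),0],[0,0,1]])
print(s["t"],s["tool_pos"].round(4),"box frame",(B.T@(s["tool_pos"]-c)).round(4),"F",s["force"].round(2),s["opening"],"yaw y",np.degrees(np.arctan2(M[1,1],M[0,1])).round(2),"z",M[:,2].round(4))
E
cat > wr.py <<'E'
from st import *
import sys
im,d=robot.read_camera("wrist");m=robot.camera_model("wrist");K=np.array(m["K"]);T=np.array(m["tool_from_camera"])
v,u=np.mgrid[:384,:512];P=np.stack([(u-K[0,2])/K[0,0]*d,(v-K[1,2])/K[1,1]*d,d],-1)
W=(P@T[:3,:3].T+T[:3,3])@M.T+s["tool_pos"];Q=(W-c)@B
k=(d>0)&(abs(Q[...,0])<.14)&(abs(Q[...,1])<.05)&(Q[...,2]>.015)&(Q[...,2]<.08)
P=Q[k];print(len(P),P.min(0).round(4),P.max(0).round(4),cv2.minAreaRect(P[:,:2].astype(np.float32)*1000))
n,l,stt,_=cv2.connectedComponentsWithStats(((d>0)&k&(Q[...,2]>.055)).astype(np.uint8))
for i in range(1,n):
    if stt[i,4]>50: P=Q[l==i];print(stt[i,4],P.mean(0).round(4),P.min(0).round(4),P.max(0).round(4))
cv2.imwrite(sys.argv[1],im[:,:,::-1])
E
python3 wr.py pics/w1.png
```

```text
2.575 [ 0.4466 -0.0159  0.1975] box frame [-0.1471  0.0009  0.1975] F [ 0.43 -0.27 -0.27] 0.0005562054421043237 yaw y 39.67 z [ 1.e-04  2.e-04 -1.e+00]
6963 [-0.1144 -0.0246  0.015 ] [0.1109 0.0327 0.0714] ((-1.7243881225585938, 3.899993896484375), (56.56370162963867, 225.02001953125), 89.68930053710938)
328 [-0.1093  0.0053  0.0661] [-0.1123 -0.0206  0.0551] [-0.1049  0.0295  0.0709]
314 [-0.0743  0.0058  0.0654] [-0.0784 -0.0198  0.0554] [-0.0693  0.0292  0.069 ]
496 [-0.0201  0.0049  0.0642] [-0.0225 -0.0205  0.055 ] [-0.014   0.0289  0.0714]
512 [0.0204 0.0049 0.0643] [ 0.0181 -0.0212  0.055 ] [0.0268 0.0288 0.0705]
593 [0.0647 0.0045 0.0639] [ 0.0624 -0.0215  0.055 ] [0.0719 0.0285 0.0706]
```

View pics/w1.png

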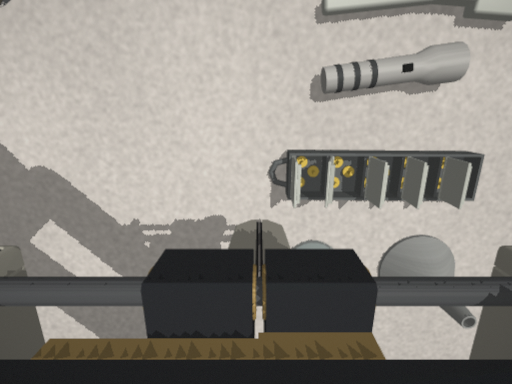

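The wrist view shows the box at rows 150–205, with the loop at (280,172) and the torch, jar and funnel clear of it. The fitted footprint (56.6 × 225 mm) puts the box centre 4 mm to +y of my estimate. Before descending I'll check the closed finger profile in the tool frame.

```bash
python3 - <<'E'
from h import *
im,d=robot.read_camera("wrist");m=robot.camera_model("wrist");K=np.array(m["K"]);T=np.array(m["tool_from_camera"])
v,u=np.mgrid[:384,:512];P=np.stack([(u-K[0,2])/K[0,0]*d,(v-K[1,2])/K[1,1]*d,d],-1)@T[:3,:3].T+T[:3,3]
g=P[(d>0)&(P[...,2]<.03)]
for lo in np.arange(-.12,.03,.01):
    p=g[(g[:,2]>=lo)&(g[:,2]<lo+.01)]
    if len(p)>3: print(lo.round(3),len(p),p[:,0].min().round(3),p[:,0].max().round(3),p[:,1].min().round(3),p[:,1].max().round(3))
E
```

```text
-0.11 9368 0.021 0.026 -0.057 0.054
-0.1 11783 0.02 0.036 -0.06 0.056
-0.09 22101 0.003 0.037 -0.08 0.076
-0.08 7724 -0.007 0.037 -0.082 0.079
-0.07 1834 -0.012 0.036 -0.084 0.08
-0.06 24 -0.008 -0.001 -0.003 0.001
-0.05 14 0.007 0.008 -0.002 -0.0
-0.04 66 0.007 0.01 -0.004 0.001
-0.03 198 -0.001 0.01 -0.016 0.013
-0.02 524 0.007 0.01 -0.017 0.015
-0.01 411 0.008 0.01 -0.016 0.014
-0.0 338 0.007 0.01 -0.016 0.014
0.01 168 0.008 0.01 -0.014 0.011
```

Emit:
move_arm(deltas=[0.003,0,0.03,0,0,0,0,0.003,0,0.06,0,0,0,0,0.003,0,0.09,0,0,0,0,0.003,0,0.115,0,0,0,0,0.003,0,0.13,0,0,0,0,0.003,0,0.14,0,0,0,0,0.003,0,0.142,0,0,0,0,0.003,0,0.142,0,0,0,0,0.003,0,0.142,0,0,0,0])

```text
t: 3.8
tool_pos: [0.4455, -0.0146, 0.0563]
orientation: [1.337, 2.841, 0.001]
force: [-0.0, 0.1, -0.6]
opening: 0.0006
gripper_force: 0.0
```

```bash
python3 st.py; python3 - <<'E'
from h import *
print(robot.read_state()["force"])
im,d=robot.read_camera("scene");c=cv2.resize(im[140:260,190:350],None,fx=5,fy=5,interpolation=cv2.INTER_CUBIC)
cv2.imwrite("pics/s2.png",c[:,:,::-1])
E
```

```text
3.8 [ 0.4455 -0.0146  0.0563] box frame [-0.1471  0.0025  0.0563] F [-0.04  0.07 -0.58] 0.0006411872128737696 yaw y 39.59 z [ 1.4e-03 -2.0e-04 -1.0e+00]
[-0.03955732  0.06783559 -0.57923233]
```

View pics/s2.png

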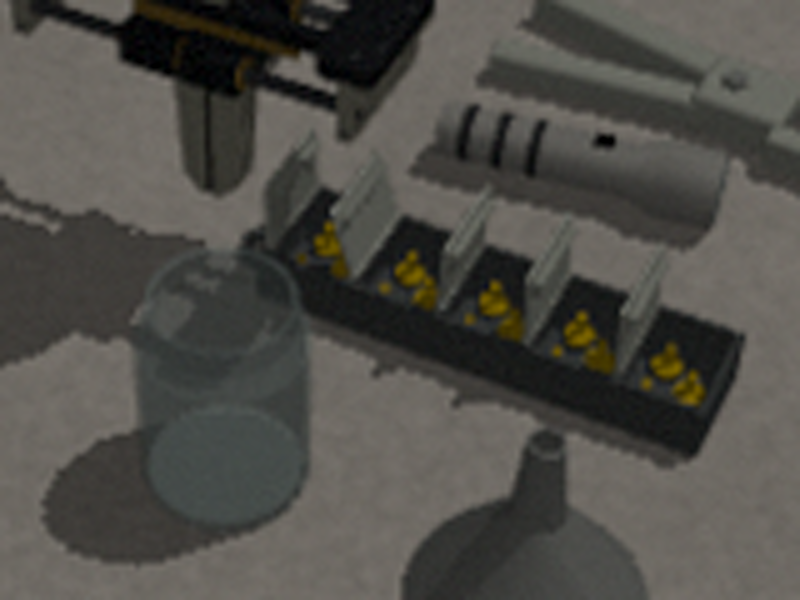

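The closed fingers at (215,140) stand behind lid 1, clear of the loop and jar, with the tip at about 37 mm. I'll start the sweep slightly lower.

Emit:
move_arm(deltas=[0.001,0.008,0.001,0,0,0,0,0.001,0.016,0.0015,0,0,0,0,0.001,0.024,0.0015,0,0,0,0,0.001,0.032,0.0015,0,0,0,0,0.001,0.04,0.0015,0,0,0,0,0.001,0.048,0.0015,0,0,0,0,0.001,0.056,0.0015,0,0,0,0])

```text
t: 4.72
tool_pos: [0.4879, 0.0223, 0.054]
orientation: [1.338, 2.842, 0.0]
force: [0.0, 0.2, 1.0]
opening: 0.0005
gripper_force: 0.2
```

```bash
python3 st.py; python3 - <<'E'
from h import *
im,d=robot.read_camera("scene");c=cv2.resize(im[140:260,190:350],None,fx=5,fy=5,interpolation=cv2.INTER_CUBIC)
cv2.imwrite("pics/s3.png",c[:,:,::-1])
E
```

```text
4.725 [0.4879 0.0223 0.054 ] box frame [-0.0909  0.004   0.054 ] F [0.04 0.23 1.01] 0.0004738787898324602 yaw y 39.59 z [ 2.e-04  0.e+00 -1.e+00]
```

View pics/s3.png

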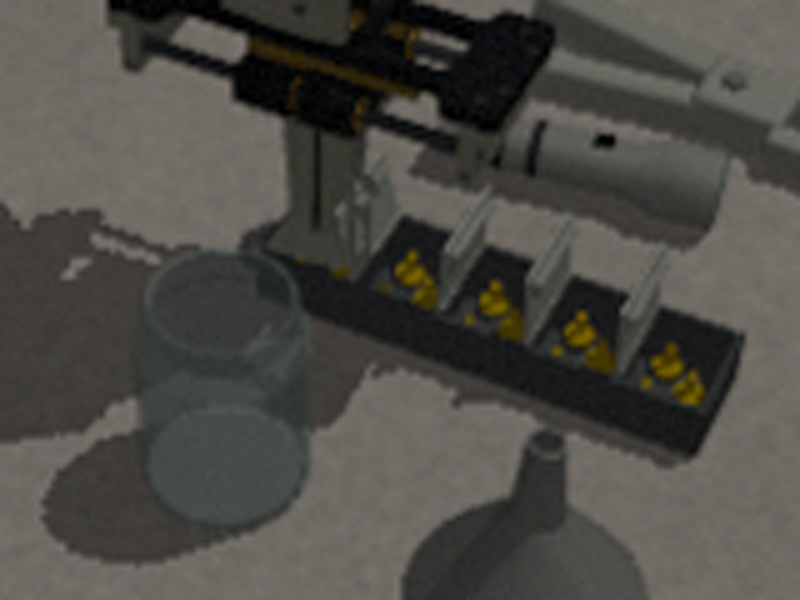

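Lid 1 is nearly flat under the fingertip, which has reached lid 2 at (365,215). The force is about 1 N and the box hasn't moved, so I'll carry on.

Emit:
move_arm(deltas=[0,0.008,0,0,0,0,0,0,0.016,0,0,0,0,0,0,0.024,0,0,0,0,0,0,0.032,0,0,0,0,0,0,0.04,0,0,0,0,0,0,0.048,0,0,0,0,0,0,0.056,0,0,0,0,0,0,0.064,0,0,0,0,0,0,0.072,0,0,0,0,0,0,0.08,0,0,0,0,0,0,0.088,0,0,0,0,0,0,0.096,0,0,0,0,0])

```text
t: 6.28
tool_pos: [0.5618, 0.0835, 0.0539]
orientation: [1.338, 2.842, 0.0]
force: [0.5, -0.1, 0.6]
opening: 0.0002
gripper_force: 0.1
```

```bash
python3 st.py; python3 - <<'E'
from h import *
im,d=robot.read_camera("scene");c=cv2.resize(im[140:260,190:350],None,fx=5,fy=5,interpolation=cv2.INTER_CUBIC)
cv2.imwrite("pics/s4.png",c[:,:,::-1])
E
```

```text
6.275 [0.5618 0.0835 0.0539] box frame [0.005  0.004  0.0539] F [ 0.51 -0.15  0.56] 0.00015894279304536454 yaw y 39.59 z [ 1.e-04  0.e+00 -1.e+00]
```

View pics/s4.png

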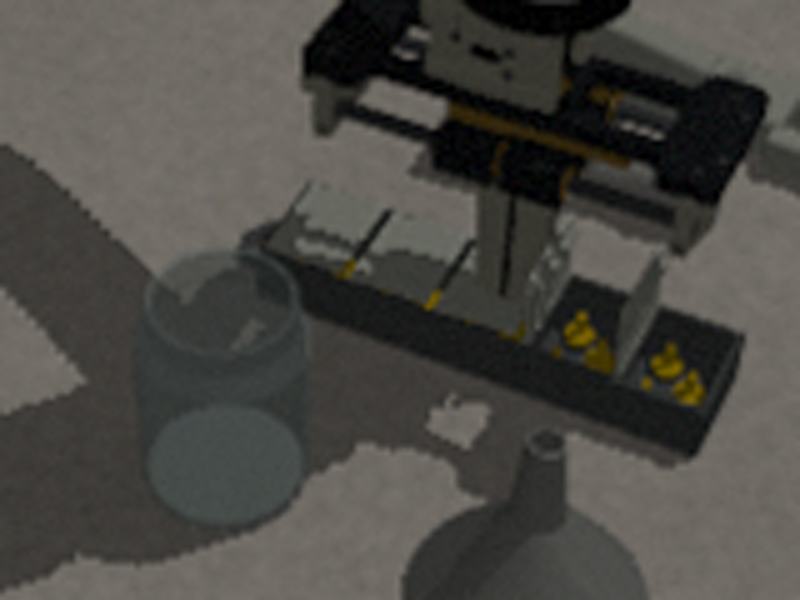

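Lids 1–3 lie flat, around (340,210), (430,250) and (490,290). Lid 4 is just being met at (545,270), and the box hasn't shifted. Now I'll finish the row.

Emit:
move_arm(deltas=[0,0.008,0,0,0,0,0,0,0.016,0,0,0,0,0,0,0.024,0,0,0,0,0,0,0.032,0,0,0,0,0,0,0.04,0,0,0,0,0,0,0.048,0,0,0,0,0,0,0.056,0,0,0,0,0,0,0.064,0,0,0,0,0,0,0.072,0,0,0,0,0,0,0.08,0,0,0,0,0,0,0.088,0,0,0,0,0,0,0.094,0,0,0,0,0])

```text
t: 7.82
tool_pos: [0.6342, 0.1434, 0.054]
orientation: [1.338, 2.842, 0.0]
force: [0.2, 0.1, 0.3]
opening: 0.0006
gripper_force: 0.0
```

Emit:
move_arm(deltas=[0,0.006,0,0,0,0,0,0,0.006,0,0,0,0,0,0,0.006,0,0,0,0,0])

```text
t: 8.2
tool_pos: [0.6383, 0.1468, 0.0538]
orientation: [-1.338, -2.842, 0.0]
force: [-0.0, 0.4, 0.1]
opening: 0.0004
gripper_force: 0.0
```

```bash
python3 st.py; python3 - <<'E'
from h import *
im,d=robot.read_camera("scene");c=cv2.resize(im[140:260,190:350],None,fx=5,fy=5,interpolation=cv2.INTER_CUBIC)
cv2.imwrite("pics/s5.png",c[:,:,::-1])
E
```

```text
8.2 [0.6383 0.1468 0.0538] box frame [0.1043 0.004  0.0538] F [-0.05  0.39  0.13] 0.0004377732362539072 yaw y 39.59 z [-2.e-04 -1.e-04 -1.e+00]
```

View pics/s5.png

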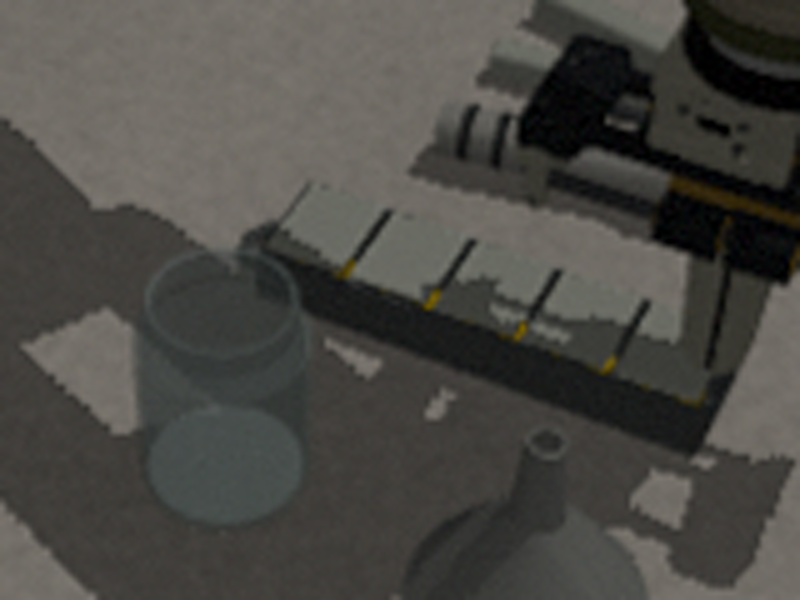

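All five lids look shut and the fingertip is past lid 5's edge at (715,360). I'll lift clear and measure the lids from the top.

Emit:
move_arm(deltas=[0,0,-0.02,0,0,0,0,0,0,-0.05,0,0,0,0,0,0,-0.09,0,0,0,0,0,0,-0.13,0,0,0,0,0.02,0.03,-0.16,0,0,0,0,0.05,0.07,-0.18,0,0,0,0,0.08,0.1,-0.18,0,0,0,0,0.1,0.12,-0.18,0,0,0,0,0.1,0.12,-0.18,0,0,0,0,0.1,0.12,-0.18,0,0,0,0])

```text
t: 9.5
tool_pos: [0.6673, 0.2996, 0.2349]
orientation: [1.338, 2.842, 0.0]
force: [0.7, -0.4, 0.6]
opening: 0.0004
gripper_force: 0.0
```

```bash
python3 - <<'E'
from st import *
im,d=robot.read_camera("top");W=world("top",d);Q=(W-c)@B
k=(abs(Q[...,0])<.13)&(abs(Q[...,1]-.003)<.035)&(Q[...,2]>.012)
P=Q[k];print(len(P),P[:,2].max().round(4),cv2.minAreaRect(W[k][:,:2].astype(np.float32)*1000))
for i in range(5):
    h=-.110+.044*i
    s=k&(abs(Q[...,1]-.003)<.018)
    a=Q[s&(Q[...,0]>h+.004)&(Q[...,0]<h+.014)][:,2];b=Q[s&(Q[...,0]>h+.026)&(Q[...,0]<h+.035)][:,2]
    print(i+1,len(a),len(b),np.median(a).round(4),np.median(b).round(4))
cv2.imwrite("pics/t2.png",cv2.resize(im[110:270,100:310],None,fx=3.5,fy=3.5)[:,:,::-1])
E
```

```text
9.5 [0.6673 0.2996 0.2349] box frame [0.2241 0.1033 0.2349] F [ 0.72 -0.37  0.63] 0.00043069995205630997 yaw y 39.58 z [ 8.e-04 -3.e-04 -1.e+00]
2282 0.0404 ((552.91015625, 74.45948791503906), (240.91256713867188, 55.951480865478516), 39.278621673583984)
1 65 60 0.0339 0.0348
2 67 61 0.0336 0.0348
3 66 58 0.0338 0.0353
4 62 56 0.0335 0.0347
5 64 58 0.0336 0.0345
```

View pics/t2.png

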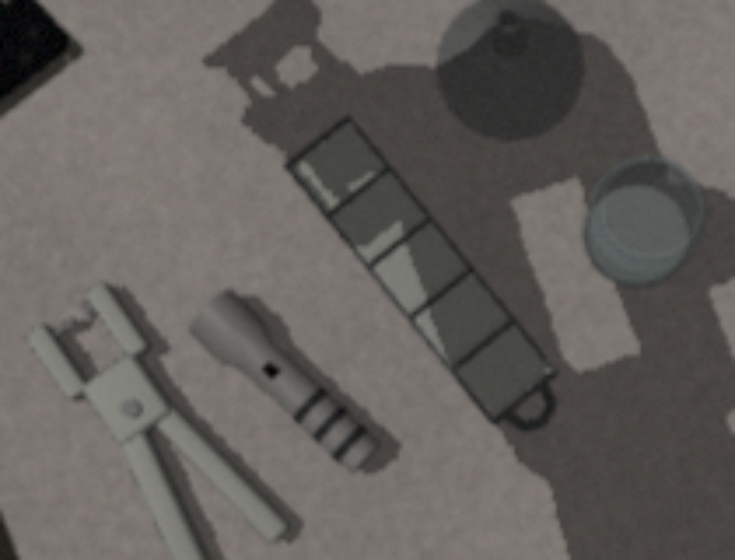

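In the top view all five lids are flat (slope about 0.05 rad) along the row from (320,150) to (510,370). The box and bystanders are in place and the arm is clear.

```bash
python3 -c "
from plant import robot
print(robot.close_job())"
```

```text
the job is handed in; nothing more can be done
None
```

I folded all five lids shut in order in one low pass, halting briefly twice to check; the last images show the box and bystanders where they were and the arm clear, and the job is handed in, though no verdict came back.

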